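# Serve a soft sesame bun and ring the order bell

## Task

Serve the order: take the sesame bun from the baking tray and lay it the right way up on the brown paper of the black order tray, in the middle and lengthwise along the paper. It is soft: hold it with the lightest grip that carries it, and set it down gently without dropping it or pressing it down. Then ring the desk bell by pushing its red plunger down to the stop, and let it spring back; leave the other two buns and the egg bowl as they are.

Things in the scene. Friction and masses are not known exactly. Their poses are not given: they have to be found in the camera images.
- sesame_bun: the bun to serve: golden-brown, with pale sesame seeds on its top; oval (stadium outline, straight parallel long sides about 60 mm long), 112 mm long (its x), 52 mm wide (its y), 44 mm tall, about 90 g; origin at the centre of its underside, z up. Soft: it spoils if a strong grip squeezes it. It lies flat in the baking tray, in one of three places side by side
- rye_bun: a dark brown plain bun of the same size and frame, in the baking tray; leave it
- milk_bun: a pale cream plain bun of the same size and frame, in the baking tray; leave it
- baking_tray: steel baking tray, fixed, 200 mm (its x) by 390 mm (its y), rim 25 mm high (29 mm with its rolled edge), floor 4 mm above the table; origin at the centre of its underside. The buns lie about 115 mm apart along its y, each roughly along its x
- order_tray: black plastic order tray, fixed, 200 mm (its x) by 240 mm (its y), rim 14 mm high, floor 4 mm above the table; origin at the centre of its underside
- paper (a point): centre of the brown paper sheet that lies flat on the order tray's floor: 150 mm long (x of the tray) by 95 mm wide (y); the point is on the floor, 4 mm above the table, 48 mm from the tray's centre towards its +y; axes as the tray's
- egg_bowl: small white bowl with a brown egg in it, 66 mm across the rim, 48 mm tall with the egg, standing on the other half of the order tray; origin at the centre of its underside; leave it
- plunger_top (a point): centre of the top face of the desk bell's red plunger head: 22 mm across, 6 mm thick, 59 mm above the table when up, on the top of a fixed steel dome 80 mm across and 43 mm high; it moves straight down
- bell_plunger (a joint): travel of the bell's plunger in m: 0 up, 0.006 fully down at the stop; its spring needs about 6 N at the stop
Not all that is in view belongs to the job. What is shaped like the sesame_bun but green is not meant. Leave any green or pink look-alike of the part that bears plunger_top alone.

How it is judged:
By the outcome, as a careful person would: the job done as asked, in the order asked, and still so for the second after the job is handed in, with the robot touching nothing.
It also fails if it takes over 42 s, if anything falls off the work surface, if the arm or the gripper's body presses on something with over 40 N, if the wrist force passes 120 N, or if a joint passes its speed limit or range.

## Robot

A 6-joint arm with a two-finger parallel gripper is mounted at the origin on the work surface. World frame = base frame: x ahead of the robot, y to its left, z up, the work surface at z = 0. Lengths are in m, angles in rad, forces in N, time in s.
With the tool pointing down it reaches from about 0.25 to 0.8 m from the base axis. Payload 8.5 kg.
Tool frame: the origin (TCP) lies midway between the tips of the shut fingers; the grasp point (between the pads) lies 19 mm behind it; z points along the fingers, y is the line along which they close (so a half turn about z gives the same grasp; the last joint's range is limited). The gripper opens to 85 mm and grips with 20 to 120 N. Pads are 22 mm wide; open, the fingers measure 114 mm over their backs; the gripper's body (76 mm by 85 mm) begins 54 mm behind the grasp point. The pads swing forward as they close: fully open they stand 13 mm farther back than shut.
Start: joints at [1.246, 0.238, -0.013, 1.319, 0, 1.571], TCP at [0.168, 0.498, 0.231] pointing down, gripper open.
Joint ranges: [-2.66, 2.66], [-1.03, 1.9], [-1.14, 1.46], [-1.82, 2.27], [-1.45, 1.34], [-3.14, 3.14]. Speed limits (rad/s): [2.22, 2.22, 2.79, 3.14, 3.14, 3.14].

## Interface

Orientations are given as a unit quaternion [x, y, z, w].
In Python, from station import arm gives the robot as it stands.
- The arm moves only by the tool jog_arm, never from a script. Its arguments are lists of equal length, an entry for each row: "offset": the shift along the tool's x, y, z in m, a list of three; "rotation": the turn, a rotation vector about the tool's x, y, z in degrees, a list of three. In form: {"offset": [[tx, ty, tz], ...], "rotation": [[rx, ry, rz], ...]}. A call has 1 to 12 rows; each row is the pose to reach, as a shift and turn from the pose commanded when the call began, along the tool's axes at that moment; what a row does not reach only later rows make up. A row lasts 1/8 s, in which the tool goes at most 62.5 mm and 10.7 degrees, less where a joint would pass 70% of its speed; a pose out of reach is approached as far as the arm can. A call with a gripper value outside its range is refused whole. "claw" is the finger opening in m, from 0 to 0.0854, set as the call begins (left out, the last holds). The fingers move at their own pace and stop on an object; "newtons" is the grip in N (left out, the last holds). Time passes only in rows, so rows that repeat a pose let the fingers close. It gives the time, the measured TCP pose, the force, the opening and the grip force at its end, in the units of the state.
- arm.get_state(): the state, without advancing time (a new reading comes with each control period).
- arm.camera(name): name is "side" or "top"; returns the picture (400x640x3 uint8, red, green, blue); there is no depth.
- arm.camera_params(name): a dict with "fx", "fy", "cx", "cy" (pixels), "origin" and "attitude" of the camera in the world. Camera axes: x right, y down, z forward; pixel columns grow to the right and rows downward; lengths in m; the calibration is good to about 2 mm. A picture is of the moment at which its call begins. camera_params takes no time and is no camera call.
- arm.finish_job(): hands the job in; it is judged then, once.
The state is a dict: "clock": time; "joints": joint angles; "qd": joint speeds; "effort": joint torques, N m; "tcp_pos": TCP position; "ee_rot": TCP orientation; "ft_force": force on the tool from outside, world axes, zero at the start; "moment": the same for the moment, N m; "finger_gap": finger opening in m; "gripper_force": force on a finger pad.
Only numpy, scipy, OpenCV 4.12 (cv2) and the standard library are available. Lean on these libraries where they do the work, as an engineer would, in place of code of your own. Each camera call takes 0.05 s, during which the arm holds its last target. There are 200 camera calls.

## Working session

There is one attempt and no reset: what is moved stays moved. The work goes in short steps, Python scripts to look and compute and a tool call to move; the robot and the scene stay as the last step left them, time stands still between calls to the robot, and variables do not carry over. Pictures are saved under pics/ and viewed, at most 10 in all, crops included, and the job is handed in when it is done.

Besides the shell and the picture viewer there is one more tool, called after ">>>" by a JSON object that holds its "name" and its "arguments", one argument or row to a line. jog_arm: Moves the arm, as the interface text tells. Its arguments: {"type":"object","properties":{"offset":{"type":"array","items":{"type":"array","items":{"type":"number"}}},"rotation":{"type":"array","items":{"type":"array","items":{"type":"number"}}},"claw":{"type":"number"},"newtons":{"type":"number"}},"required":["offset","rotation"]}

```bash
mkdir -p pics; ls
python3 - <<'E'
from station import arm
import cv2
print(arm.get_state())
for n in("side","top"):
    cv2.imwrite(f"pics/{n}0.png",arm.camera(n)[...,::-1]); print(arm.camera_params(n))
E
```

```text
pics
{'clock': 0.0, 'joints': array([ 1.24600544e+00,  2.38776376e-01, -1.42573565e-02,  1.31917586e+00,
       -2.62708318e-05,  1.57081984e+00]), 'qd': array([-0.00090783, -0.00075073, -0.00061049,  0.00066913,  0.00037809,
        0.00042807]), 'effort': array([-6.66771175e-04, -5.38776040e+01,  3.46445310e+01,  1.80616305e-02,
        9.66510788e-05, -3.10924406e-06]), 'tcp_pos': array([0.16741085, 0.49716342, 0.23067871]), 'ee_rot': array([ 1.61694146e-01,  9.86840668e-01, -6.99460683e-04, -1.01279452e-04]), 'ft_force': array([-0.00539351, -0.1443696 ,  0.02107376]), 'moment': array([ 0.00696395, -0.04739507, -0.01673815]), 'gripper_force': 0.0, 'finger_gap': 0.08524821896613145}
{'fx': 431.4415758280572, 'fy': 431.4415758280572, 'cx': 320.65793674812755, 'cy': 201.71156813799792, 'origin': array([ 0.24252059, -0.75075808,  0.83880897]), 'attitude': array([ 0.91117418, -0.14786149,  0.04996889, -0.38131575])}
{'fx': 364.8702758710419, 'fy': 364.8702758710419, 'cx': 308.1239570443357, 'cy': 198.40768217766484, 'origin': array([ 0.34966918, -0.00265501,  1.14996827]), 'attitude': array([ 0.71463748, -0.69693167,  0.04128095, -0.04330588])}
```

View pics/side0.png

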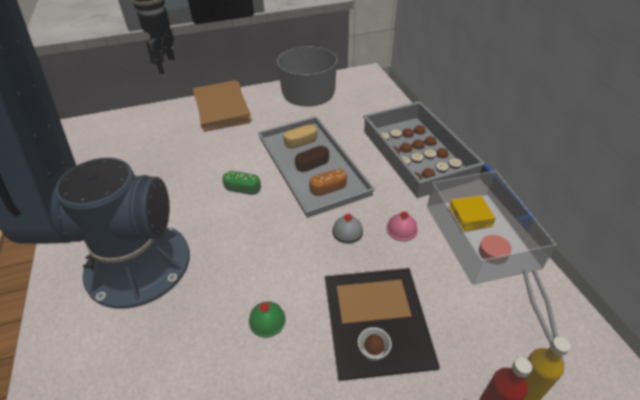

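View pics/top0.png

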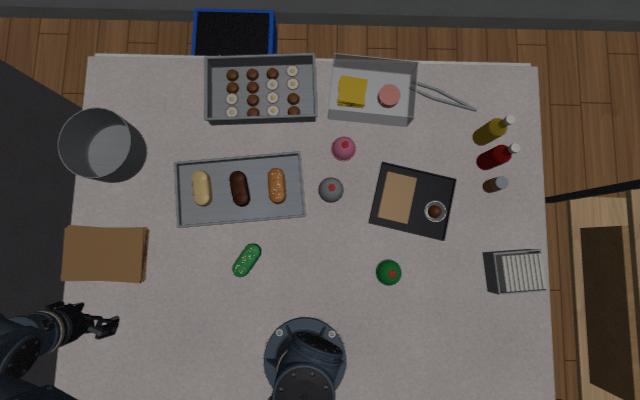

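The top view shows these candidates:
- **Buns:** sesame at (277,185), rye at (239,188), milk at (201,188), and a green look-alike at (247,260).
- **Bells:** steel at (331,189), with pink at (344,149) and green at (388,272) as look-alikes.
- **Paper:** at (397,197), with the wooden board at (105,254) the only other brown sheet.

In the side view, the sesame bun is at (328,181), the steel bell at (348,228) and the paper at (374,300). I choose the golden seeded bun, the steel bell and the paper on the black tray.

```bash
cat > h.py <<'E'
import numpy as np, cv2
from scipy.spatial.transform import Rotation as R
from station import arm
def ray(n,uv):
    p=arm.camera_params(n); d=np.array([(uv[0]-p['cx'])/p['fx'],(uv[1]-p['cy'])/p['fy'],1.])
    return p['origin'],R.from_quat(p['attitude']).apply(d)
def plane(n,uv,z):
    o,d=ray(n,uv); return o+d*(z-o[2])/d[2]
def tri(uv_t,uv_s):
    o1,d1=ray('top',uv_t);o2,d2=ray('side',uv_s)
    s=np.linalg.lstsq(np.c_[d1,-d2],o2-o1,rcond=None)[0]
    a,b=o1+s[0]*d1,o2+s[1]*d2
    return (a+b)/2,np.linalg.norm(a-b)
def blob(img,lo,hi,box):
    x0,y0,x1,y1=box
    hsv=cv2.cvtColor(img,cv2.COLOR_RGB2HSV)[y0:y1,x0:x1]
    m=cv2.inRange(hsv,np.array(lo),np.array(hi))
    m=cv2.morphologyEx(m,cv2.MORPH_CLOSE,np.ones((5,5),np.uint8)) 
    c=max(cv2.findContours(m,cv2.RETR_EXTERNAL,cv2.CHAIN_APPROX_NONE)[0],key=cv2.contourArea)
    M=cv2.moments(c); 
    return c.reshape(-1,2)+[x0,y0],np.array([M['m10']/M['m00']+x0,M['m01']/M['m00']+y0]),M['m00']
E
python3 - <<'E'
from h import *
T=cv2.cvtColor(cv2.imread('pics/top0.png'),4);S=cv2.cvtColor(cv2.imread('pics/side0.png'),4)
def crop(I,b,f):return cv2.resize(I[b[1]:b[3],b[0]:b[2]],None,fx=f,fy=f,interpolation=2)
a=crop(T,(170,150,350,230),4.4)[:300]; b=crop(S,(255,115,415,255),3.2/1.6*1)
b=cv2.copyMakeBorder(b,0,0,0,a.shape[1]-b.shape[1],0)
cv2.imwrite('pics/crop.png',np.vstack([a,b])[...,::-1])
bt=(262,162,292,210);bs=(305,165,352,200)
for n,I,bx in(('t',T,bt),('s',S,bs)):
    c,m,A=blob(I,(5,110,100),(25,255,255),bx); print('bun',n,m.round(1),A,cv2.minAreaRect(c.astype(np.float32)))
    if n=='t':
        w=np.array([plane('top',p,.024)[:2] for p in c],np.float32); r=cv2.minAreaRect(w);print('bun world@.024',r,cv2.boxPoints(r))
for n,I,bx in(('t',T,(318,175,345,203)),('s',S,(334,208,362,236))):
    c,m,A=blob(I,(0,110,100),(8,255,255),bx); h=cv2.cvtColor(I,cv2.COLOR_RGB2HSV);print('plunger',n,m,A)
    if n=='t':mt=m
    else: print(tri(mt,m), plane('top',mt,.059),plane('side',m,.059))
q={}
for n,I,bx in(('top',T,(375,165,420,230)),('side',S,(330,275,415,325))):
    c,m,A=blob(I,(5,60,80),(25,255,255),bx); q[n]=m
    for z in(.004,):
        w=np.array([plane(n,p,z)[:2] for p in c],np.float32); r=cv2.minAreaRect(w);print('paper',n,m,A,r,cv2.boxPoints(r))
    w=cv2.boxPoints(cv2.minAreaRect(c.astype(np.float32)));print(w)
print(tri(q['top'],q['side']))
E
```

```text
bun t [276.2 184.8] 393.0 ((276.4137878417969, 184.53448486328125), (33.17794418334961, 14.152007102966309), 86.633544921875)
bun world@.024 ((0.5264445543289185, 0.10246592015028), (0.10497937351465225, 0.044041357934474945), 5.494301795959473) [[0.47208762 0.11935972]
 [0.4763044  0.07552069]
 [0.5808015  0.08557212]
 [0.5765847  0.12941115]]
bun s [328.  178.8] 415.0 ((327.6868591308594, 179.0978546142578), (14.078580856323242, 36.09127426147461), 72.6459732055664)
plunger t [331.42 186.88] 25.0
plunger s [347.7030303  217.02424242] 27.5
(array([ 0.51729281, -0.06740381,  0.0550745 ]), np.float64(0.0019966801075855106)) [ 0.51767738 -0.06738265  0.059     ] [ 0.51490122 -0.07076459  0.059     ]
paper top [396.99295176 197.34645765] 1371.5 ((0.4985893964767456, -0.2786328196525574), (0.09667033702135086, 0.15059946477413177), 77.89247131347656) [[ 0.4148265  -0.31009892]
 [ 0.562076   -0.3416867 ]
 [ 0.5823523  -0.24716672]
 [ 0.43510282 -0.21557894]]
[[376.8941  216.97646]
 [387.1294  170.91765]
 [417.30585 177.62352]
 [407.07056 223.68233]]
paper side [372.22996471 301.12133462] 2597.5 ((0.4970720410346985, -0.2804708480834961), (0.10361970961093903, 0.15406689047813416), 78.02291107177734) [[ 0.41096395 -0.3151668 ]
 [ 0.5616769  -0.34713885]
 [ 0.5831801  -0.2457749 ]
 [ 0.43246716 -0.21380284]]
[[335.42923 285.22906]
 [405.3179  275.037  ]
 [411.28262 315.938  ]
 [341.39395 326.13007]]
(array([ 0.49756573, -0.27913287,  0.00102526]), np.float64(0.001362499509732455))
```

View pics/crop.png

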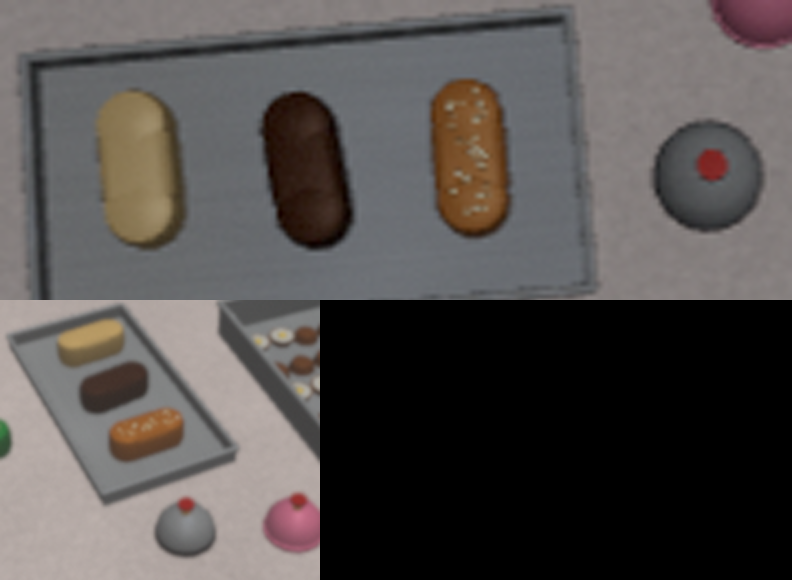

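The crop confirms the choice: the only seeded golden bun is at crop (470,158), and the only grey dome with a red plunger is at crop (711,165). Next I refine the measurements and work out the first reach.

```bash
cat >> h.py <<'E'
def go(xyz,yaw):
    "yaw: world angle of the long (tool x) axis, mod 180; prints the tool-frame offset and turn"
    s=arm.get_state(); r=R.from_quat(s['ee_rot']); best=None
    for k in(0,180):
        y=np.radians(yaw+k); X=np.array([np.cos(y),np.sin(y),0]);Z=np.array([0,0,-1.])
        t=R.from_matrix(np.c_[X,np.cross(Z,X),Z]); rv=np.degrees((r.inv()*t).as_rotvec())
        if best is None or np.linalg.norm(rv)<np.linalg.norm(best): best=rv
        print('  turn',k,rv.round(1))
    print('t',s['clock'].round(2),'offset',r.inv().apply(np.array(xyz)-s['tcp_pos']).round(4),'turn',best.round(1),'j6',s['joints'][5].round(2),'tcp',s['tcp_pos'].round(4),'F',s['ft_force'].round(1),'gap',round(s['finger_gap'],4),'j1',s['joints'][0].round(2))
E
python3 - <<'E'
from h import *
T=cv2.cvtColor(cv2.imread('pics/top0.png'),4);S=cv2.cvtColor(cv2.imread('pics/side0.png'),4)
q={}
for sat in(70,90):
  for n,I,bx in(('top',T,(258,158,296,214)),('side',S,(300,160,358,205))):
    c,m,A=blob(I,(3,sat,40),(28,255,255),bx); q[n]=m
    w=np.array([plane(n,p,.026)[:2] for p in c],np.float32); r=cv2.minAreaRect(w)
    b=cv2.boxPoints(r);e=[b[1]-b[0],b[2]-b[1]];e=max(e,key=np.linalg.norm)
    print(sat,n,m.round(1),A,np.round(r[0],4),np.round(r[1],4),'yaw',np.degrees(np.arctan2(e[1],e[0])).round(1))
  print('tri',tri(q['top'],q['side']))
# seeds: height of the top = triangulated centre of the pale seeds
# neighbours' yaw / tray
go([.527,.102,.15],5.5); 
s=arm.get_state(); print(R.from_quat(s['ee_rot']).as_matrix().round(2))
E
```

```text
70 top [276.3 185.4] 493.5 [0.5232 0.1025] [0.1118 0.0517] yaw 7.5
70 side [327.8 181.5] 658.5 [0.5232 0.1054] [0.1197 0.08  ] yaw 6.6
tri (array([0.52185187, 0.10247111, 0.02779988]), np.float64(0.0020541564669947342))
90 top [276.3 185.4] 488.5 [0.5232 0.1025] [0.1117 0.0512] yaw 6.6
90 side [327.7 181.6] 622.0 [0.5237 0.1051] [0.1171 0.0778] yaw 6.0
tri (array([0.52179515, 0.10258217, 0.02742314]), np.float64(0.002387157231305565))
  turn 0 [-0.000e+00  1.000e-01  1.559e+02]
  turn 180 [ -0.1  -0.  -24.1]Traceback (most recent call last):
  File "<stdin>", line 13, in <module>
  File "h.py", line 30, in go
    print('t',s['clock'].round(2),'offset',r.inv().apply(np.array(xyz)-s['tcp_pos']).round(4),'turn',best.round(1),'j6',s['joints'][5].round(2),'tcp',s['tcp_pos'].round(4),'F',s['ft_force'].round(1),'gap',round(s['finger_gap'],4),'j1',s['joints'][0].round(2))
              ^^^^^^^^^^^^^^^^
AttributeError: 'float' object has no attribute 'round'
```

The bun outline measures 112 x 52 mm. Its centre triangulates to 27 mm height against an expected 26, at (0.523, 0.1025) with yaw about 6.5°. The paper triangulates to about 1 mm against 4, and the plunger to 55 against 59, both within calibration error.

```bash
sed -i "s/s\['clock'\].round(2)/round(float(s['clock']),2)/" h.py; python3 -c "
from h import *
go([.523,.1025,.15],6.5)"
```

```text
turn 0 [-0.000e+00  1.000e-01  1.549e+02]
  turn 180 [ -0.1  -0.  -25.1]
t 0.1 offset [-0.4629 -0.2605  0.0811] turn [ -0.1  -0.  -25.1] j6 1.57 tcp [0.1674 0.4972 0.2308] F [-0.8 -0.5 -0.6] gap 0.0852 j1 1.25
```

>>> {"name": "jog_arm", "arguments": {
  "offset": [
    [-0.05,-0.03,0.01],
    [-0.1,-0.056,0.018],
    [-0.145,-0.082,0.026],
    [-0.19,-0.107,0.034],
    [-0.235,-0.132,0.041],
    [-0.28,-0.158,0.049],
    [-0.325,-0.183,0.057],
    [-0.37,-0.208,0.065],
    [-0.415,-0.234,0.073],
    [-0.45,-0.253,0.079],
    [-0.463,-0.2605,0.081],
    [-0.463,-0.2605,0.081]
  ],
  "rotation": [
    [0,0,-2],
    [0,0,-4],
    [0,0,-7],
    [0,0,-10],
    [0,0,-13],
    [0,0,-16],
    [0,0,-19],
    [0,0,-21],
    [0,0,-23],
    [0,0,-24],
    [0,0,-25.1],
    [0,0,-25.1]
  ],
  "claw": 0.0854,
  "newtons": 20
}}

```text
clock: 1.6
tcp_pos: [0.5233, 0.102, 0.1496]
ee_rot: [-0.056, 0.998, -0.0, -0.001]
ft_force: [0.0, 0.1, 0.6]
finger_gap: 0.0849
gripper_force: 0.0
```

```bash
python3 -c "
from h import *
go([.523,.1025,.008],6.5)"
```

```text
turn 0 [-1.000e-01  0.000e+00  1.799e+02]
  turn 180 [-0.  -0.1 -0.1]
t 1.6 offset [1.000e-04 6.000e-04 1.416e-01] turn [-0.  -0.1 -0.1] j6 0.08 tcp [0.5233 0.102  0.1496] F [0.  0.1 0.6] gap 0.0849 j1 0.19
```

>>> {"name": "jog_arm", "arguments": {
  "offset": [
    [0,0.0005,0.03],
    [0,0.0005,0.06],
    [0,0.0005,0.09],
    [0,0.0005,0.115],
    [0,0.0005,0.13],
    [0,0.0005,0.138],
    [0,0.0005,0.141],
    [0,0.0005,0.141],
    [0,0.0005,0.141]
  ],
  "rotation": [
    [0,0,0],
    [0,0,0],
    [0,0,0],
    [0,0,0],
    [0,0,0],
    [0,0,0],
    [0,0,0],
    [0,0,0],
    [0,0,0]
  ],
  "claw": 0.07
}}

```text
clock: 2.72
tcp_pos: [0.5236, 0.1034, 0.0099]
ee_rot: [-0.057, 0.998, 0.0, 0.0]
ft_force: [0.0, 0.8, -0.1]
finger_gap: 0.0698
gripper_force: 0.0
```

Run:
```python
from h import *
go([.523,.1025,.008],6.5)
T=arm.camera('top')[140:240,170:350];S=arm.camera('side')[100:240,240:420]
f=lambda I:cv2.resize(I,None,fx=3,fy=3,interpolation=2)
a,b=cv2.resize(T,(540,300)),f(S)[:300]
cv2.imwrite('pics/g1.png',np.vstack([a,b])[...,::-1])
```

```text
turn 0 [ 1.0e-01 -0.0e+00  1.8e+02]
  turn 180 [ 0.   0.1 -0. ]
t 2.73 offset [ 0.0007 -0.0009  0.0019] turn [ 0.   0.1 -0. ] j6 0.08 tcp [0.5236 0.1034 0.0099] F [ 0.   0.8 -0.1] gap 0.0698 j1 0.2
```

View pics/g1.png

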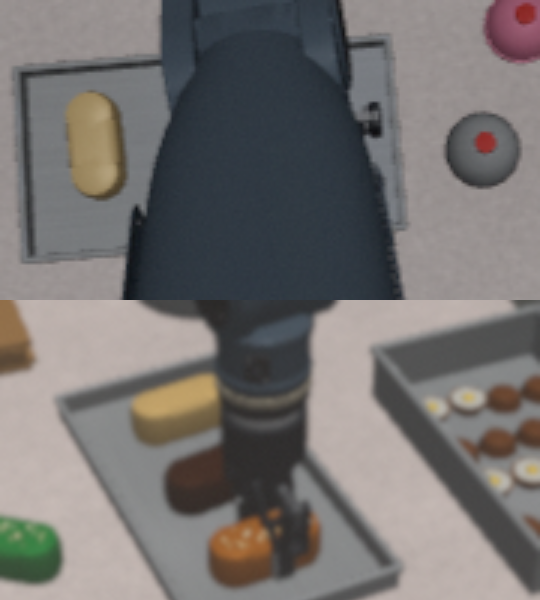

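The side view shows the fingers straddling the sesame bun near its middle, at crop (285,545), clear of the rye bun. I close now with the lightest grip.

>>> {"name": "jog_arm", "arguments": {
  "offset": [
    [0,0,0.002],
    [0,0,0.002],
    [0,0,0.002],
    [0,0,0.002],
    [0,0,0.002],
    [0,0,0.002]
  ],
  "rotation": [
    [0,0,0],
    [0,0,0],
    [0,0,0],
    [0,0,0],
    [0,0,0],
    [0,0,0]
  ],
  "claw": 0.046,
  "newtons": 20
}}

```text
clock: 3.58
tcp_pos: [0.5234, 0.1033, 0.0075]
ee_rot: [-0.057, 0.998, -0.0, 0.0]
ft_force: [1.6, -2.7, 5.2]
finger_gap: 0.052
gripper_force: 21.6
```

>>> {"name": "jog_arm", "arguments": {
  "offset": [
    [0,0,-0.004],
    [0,0,-0.015],
    [0,0,-0.035],
    [0,0,-0.06],
    [0,0,-0.085],
    [0,0,-0.1],
    [0,0,-0.1]
  ],
  "rotation": [
    [0,0,0],
    [0,0,0],
    [0,0,0],
    [0,0,0],
    [0,0,0],
    [0,0,0],
    [0,0,0]
  ]
}}

```text
clock: 4.45
tcp_pos: [0.5237, 0.1035, 0.1083]
ee_rot: [-0.057, 0.998, 0.0, 0.001]
ft_force: [0.0, 0.4, -0.8]
finger_gap: 0.0516
gripper_force: 21.1
```

Run:
```python
from h import *
go([.498,-.279,.105],-12.1)
S=arm.camera('side')[60:240,220:420]
cv2.imwrite('pics/g2.png',cv2.resize(S,None,fx=3,fy=3,interpolation=2)[...,::-1])
```

```text
turn 0 [-1.000e-01  0.000e+00 -1.614e+02]
  turn 180 [ 0.   0.1 18.6]
t 4.45 offset [ 0.0688 -0.3771  0.0031] turn [ 0.   0.1 18.6] j6 0.08 tcp [0.5237 0.1035 0.1083] F [ 0.   0.4 -0.8] gap 0.0516 j1 0.2
```

View pics/g2.png

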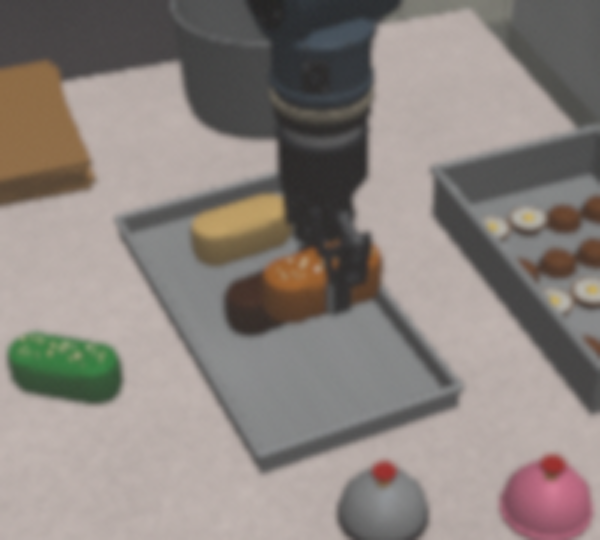

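The bun is held level, spanning crop (265–382, 245–320), and the finger sits slightly right of its visual middle. I measure how the bun sits in the hand.

Run:
```python
from h import *
S=arm.camera('side')
hsv=cv2.cvtColor(S,cv2.COLOR_RGB2HSV)[130:180,295:355]
m=cv2.inRange(hsv,np.array((3,130,90)),np.array((16,255,255)))
n,l,st,ce=cv2.connectedComponentsWithStats(m); print(st[1:][st[1:,4]>15]+[295,130,0,0,0])
ys,xs=np.nonzero(m);c=np.c_[xs+295,ys+130]
# compare with start mask, same thresholds
S0=cv2.cvtColor(cv2.imread('pics/side0.png'),4);h0=cv2.cvtColor(S0,cv2.COLOR_RGB2HSV)[160:205,300:358]
y0,x0=np.nonzero(cv2.inRange(h0,np.array((3,130,90)),np.array((16,255,255))))
for z,p in((.127,c),(.026,np.c_[x0+300,y0+160])):
    w=np.array([plane('side',q,z)[:2] for q in cv2.convexHull(p.astype(np.int32)).reshape(-1,2)],np.float32)
    a=np.radians(6.5);u=w@[np.cos(a),np.sin(a)];v=w@[-np.sin(a),np.cos(a)]
    print('ends along',u.min(),u.max(),'mid',(u.min()+u.max())/2,'across mid',(v.min()+v.max())/2)
a=np.radians(6.5);print('tcp along',arm.get_state()['tcp_pos'][:2]@[np.cos(a),np.sin(a)],'across',arm.get_state()['tcp_pos'][:2]@[-np.sin(a),np.cos(a)])
print('bowl',plane('top',(435,211),.04))
```

```text
[[307 143  22  21 289]
 [341 144   5  13  30]]
ends along 0.4806153716093675 0.5873585968312689 mid 0.5339869842203182 across mid 0.05240380193358636
ends along 0.48164626529607796 0.5858180981283041 mid 0.5337321817121911 across mid 0.047867373694812615
tcp along 0.5310445384065005 across 0.04347313268622283
bowl [ 0.45411932 -0.38559846  0.04      ]
```

>>> {"name": "jog_arm", "arguments": {
  "offset": [
    [0.003,-0.015,0],
    [0.008,-0.045,0],
    [0.016,-0.088,0],
    [0.025,-0.135,0],
    [0.034,-0.185,0],
    [0.043,-0.235,0],
    [0.052,-0.285,0],
    [0.06,-0.328,0],
    [0.065,-0.358,0],
    [0.068,-0.372,0],
    [0.069,-0.377,0],
    [0.069,-0.377,0]
  ],
  "rotation": [
    [0,0,1],
    [0,0,3],
    [0,0,5],
    [0,0,7],
    [0,0,9],
    [0,0,11],
    [0,0,13],
    [0,0,15],
    [0,0,17],
    [0,0,18],
    [0,0,18.6],
    [0,0,18.6]
  ]
}}

```text
clock: 6.05
tcp_pos: [0.497, -0.2785, 0.1071]
ee_rot: [0.105, 0.994, 0.0, -0.0]
ft_force: [-0.4, 0.9, -0.7]
finger_gap: 0.0519
gripper_force: 21.3
```

Run:
```python
from h import *
go([.498,-.279,.0085],-12.1)
S=arm.camera('side')[180:380,270:470]
cv2.imwrite('pics/g3.png',cv2.resize(S,None,fx=3,fy=3,interpolation=2)[...,::-1])
```

```text
turn 0 [ 1.0e-01  0.0e+00 -1.8e+02]
  turn 180 [ 0. -0.  0.]
t 6.05 offset [-0.0012 -0.0003  0.0986] turn [ 0. -0.  0.] j6 -0.3 tcp [ 0.497  -0.2785  0.1071] F [-0.4  0.9 -0.7] gap 0.0519 j1 -0.51
```

View pics/g3.png

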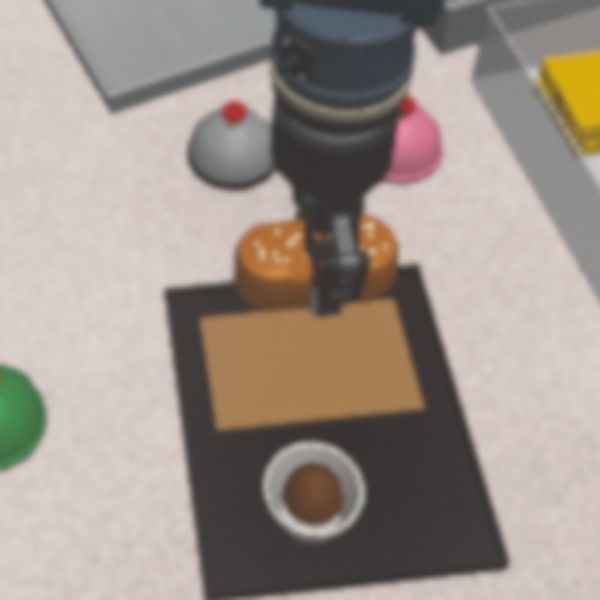

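The bun hangs level at crop (315,260), with the paper at crop (312,365) below it and the bowl clear. I lower it now.

>>> {"name": "jog_arm", "arguments": {
  "offset": [
    [-0.001,0,0.015],
    [-0.001,0,0.035],
    [-0.001,0,0.06],
    [-0.001,0,0.08],
    [-0.001,0,0.09],
    [-0.001,0,0.094],
    [-0.001,0,0.0955],
    [-0.001,0,0.0965],
    [-0.001,0,0.0975],
    [-0.001,0,0.0975]
  ],
  "rotation": [
    [0,0,0],
    [0,0,0],
    [0,0,0],
    [0,0,0],
    [0,0,0],
    [0,0,0],
    [0,0,0],
    [0,0,0],
    [0,0,0],
    [0,0,0]
  ]
}}

```text
clock: 7.35
tcp_pos: [0.4983, -0.2793, 0.0101]
ee_rot: [0.105, 0.994, -0.0, 0.0]
ft_force: [0.1, -0.3, -0.2]
finger_gap: 0.0521
gripper_force: 21.3
```

>>> {"name": "jog_arm", "arguments": {
  "offset": [
    [0,0,0.0005],
    [0,0,0.001],
    [0,0,0.0015],
    [0,0,0.0015]
  ],
  "rotation": [
    [0,0,0],
    [0,0,0],
    [0,0,0],
    [0,0,0]
  ]
}}

```text
clock: 7.85
tcp_pos: [0.4981, -0.2792, 0.0083]
ee_rot: [0.105, 0.994, -0.0, -0.0]
ft_force: [-0.5, 0.3, -1.3]
finger_gap: 0.0518
gripper_force: 21.3
```

>>> {"name": "jog_arm", "arguments": {
  "offset": [
    [0,0,0.0003],
    [0,0,0.0006],
    [0,0,0.0006]
  ],
  "rotation": [
    [0,0,0],
    [0,0,0],
    [0,0,0]
  ]
}}

```text
clock: 8.22
tcp_pos: [0.4981, -0.2792, 0.0077]
ee_rot: [0.105, 0.994, -0.0, -0.0]
ft_force: [-0.1, 0.1, 0.4]
finger_gap: 0.0515
gripper_force: 21.3
```

>>> {"name": "jog_arm", "arguments": {
  "offset": [
    [0,0,0.0003],
    [0,0,0.0006],
    [0,0,0.0006]
  ],
  "rotation": [
    [0,0,0],
    [0,0,0],
    [0,0,0]
  ]
}}

```text
clock: 8.6
tcp_pos: [0.4982, -0.2792, 0.0075]
ee_rot: [0.105, 0.994, -0.0, 0.0]
ft_force: [-2.6, 0.9, 5.6]
finger_gap: 0.0521
gripper_force: 21.8
```

The bun touches the paper at 5–6 N. I back off slightly to relieve that, then open a little way.

>>> {"name": "jog_arm", "arguments": {
  "offset": [
    [0,0,-0.0004],
    [0,0,-0.0004]
  ],
  "rotation": [
    [0,0,0],
    [0,0,0]
  ]
}}

```text
clock: 8.85
tcp_pos: [0.4982, -0.2793, 0.0075]
ee_rot: [0.105, 0.994, -0.0, -0.0]
ft_force: [-0.5, -0.0, 2.7]
finger_gap: 0.0517
gripper_force: 21.6
```

>>> {"name": "jog_arm", "arguments": {
  "offset": [
    [0,0,0],
    [0,0,0],
    [0,0,0],
    [0,0,0]
  ],
  "rotation": [
    [0,0,0],
    [0,0,0],
    [0,0,0],
    [0,0,0]
  ],
  "claw": 0.072
}}

```text
clock: 9.35
tcp_pos: [0.4982, -0.2792, 0.0075]
ee_rot: [0.105, 0.994, -0.0, -0.0]
ft_force: [0.3, 0.4, 0.3]
finger_gap: 0.0721
gripper_force: 0.0
```

>>> {"name": "jog_arm", "arguments": {
  "offset": [
    [0,0,-0.01],
    [0,0,-0.03],
    [0,0,-0.06],
    [0,0,-0.1],
    [0,0,-0.12],
    [0,0,-0.12]
  ],
  "rotation": [
    [0,0,0],
    [0,0,0],
    [0,0,0],
    [0,0,0],
    [0,0,0],
    [0,0,0]
  ]
}}

```text
clock: 10.1
tcp_pos: [0.4992, -0.2798, 0.1297]
ee_rot: [0.105, 0.994, -0.001, 0.002]
ft_force: [-0.9, -0.7, -0.4]
finger_gap: 0.0718
gripper_force: 0.0
```

Run:
```python
from h import *
go([.516,-.069,.13],6.5)
S=arm.camera('side');T=arm.camera('top')
c,m,A=blob(S,(3,90,40),(28,255,255),(335,270,415,325)); print(m,A)
f=lambda I:cv2.resize(I,(390,390),interpolation=2)
cv2.imwrite('pics/g4.png',np.hstack([f(S[200:380,280:460]),f(T[140:270,340:470])])[...,::-1])
```

```text
turn 0 [3.000e-01 1.000e-01 1.614e+02]
  turn 180 [ -0.1   0.2 -18.6]
t 10.1 offset [ 0.0278  0.2096 -0.0006] turn [ -0.1   0.2 -18.6] j6 -0.3 tcp [ 0.4992 -0.2798  0.1297] F [-0.9 -0.7 -0.4] gap 0.0718 j1 -0.51
[372.08444275 300.84658298] 2629.0
```

View pics/g4.png

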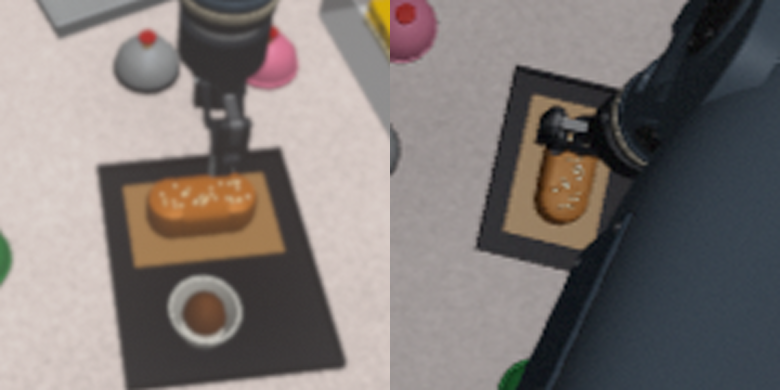

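The bun sits the right way up and centred on the paper, at side crop (203,200), with the bowl untouched. Next is the steel bell: I close the fingers and go above the plunger.

>>> {"name": "jog_arm", "arguments": {
  "offset": [
    [0.002,0.015,-0.005],
    [0.006,0.045,-0.005],
    [0.012,0.09,-0.002],
    [0.018,0.135,0],
    [0.023,0.175,0],
    [0.026,0.2,0.005],
    [0.028,0.2096,0.02],
    [0.028,0.2096,0.045],
    [0.028,0.2096,0.057],
    [0.028,0.2096,0.06],
    [0.028,0.2096,0.06]
  ],
  "rotation": [
    [0,0,0],
    [0,0,-3],
    [0,0,-6],
    [0,0,-9],
    [0,0,-13],
    [0,0,-16],
    [0,0,-18.6],
    [0,0,-18.6],
    [0,0,-18.6],
    [0,0,-18.6],
    [0,0,-18.6]
  ],
  "claw": 0.0
}}

```text
clock: 11.58
tcp_pos: [0.5148, -0.0685, 0.0678]
ee_rot: [-0.056, 0.998, -0.0, -0.0]
ft_force: [0.0, -0.3, 0.3]
finger_gap: -0.0003
gripper_force: 0.0
```

Run:
```python
from h import *
go([.5165,-.069,.06],6.5)
S=arm.camera('side');T=arm.camera('top')
f=lambda I:cv2.resize(I,(390,390),interpolation=2)
cv2.imwrite('pics/g5.png',np.hstack([f(S[170:260,300:390]),f(T[140:250,350:460])])[...,::-1])
```

```text
turn 0 [ -0.   0. 180.]
  turn 180 [-0. -0. -0.]
t 11.57 offset [-0.0016 -0.0007  0.0078] turn [-0. -0. -0.] j6 -0.25 tcp [ 0.5148 -0.0685  0.0678] F [ 0.  -0.3  0.3] gap -0.0003 j1 -0.13
```

View pics/g5.png

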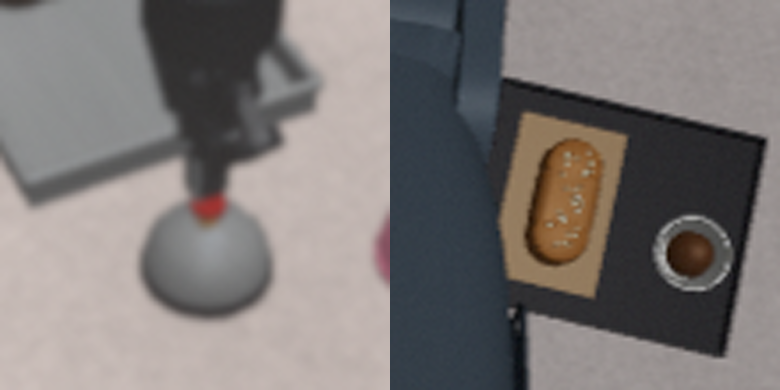

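The closed tips are right above the red plunger at crop (208,205). In the top view the bun lies in the middle of the paper and along it, at crop (563,200). I now press straight down in small steps.

>>> {"name": "jog_arm", "arguments": {
  "offset": [
    [-0.0015,-0.0005,0.003],
    [-0.0015,-0.0005,0.006],
    [-0.0015,-0.0005,0.008],
    [-0.0015,-0.0005,0.01],
    [-0.0015,-0.0005,0.0115],
    [-0.0015,-0.0005,0.0125],
    [-0.0015,-0.0005,0.0125]
  ],
  "rotation": [
    [0,0,0],
    [0,0,0],
    [0,0,0],
    [0,0,0],
    [0,0,0],
    [0,0,0],
    [0,0,0]
  ]
}}

```text
clock: 12.55
tcp_pos: [0.5163, -0.0688, 0.0551]
ee_rot: [-0.057, 0.998, -0.0, -0.0]
ft_force: [-2.1, -0.3, 4.6]
finger_gap: 0.0001
gripper_force: 2.2
```

>>> {"name": "jog_arm", "arguments": {
  "offset": [
    [0,0,0.001],
    [0,0,0.002],
    [0,0,0.0027],
    [0,0,0.0027]
  ],
  "rotation": [
    [0,0,0],
    [0,0,0],
    [0,0,0],
    [0,0,0]
  ]
}}

```text
clock: 13.05
tcp_pos: [0.5163, -0.0688, 0.053]
ee_rot: [-0.057, 0.998, -0.0, 0.0]
ft_force: [-4.5, 0.1, 12.3]
finger_gap: 0.0
gripper_force: 6.2
```

The force has risen to 12 N at z = 0.053, so the plunger is at its stop. I release and retreat.

>>> {"name": "jog_arm", "arguments": {
  "offset": [
    [0,0,0.0027],
    [0,0,-0.005],
    [0,0,-0.03],
    [0,0,-0.07],
    [-0.03,0.02,-0.12],
    [-0.07,0.06,-0.15],
    [-0.11,0.11,-0.17],
    [-0.15,0.16,-0.18],
    [-0.17,0.19,-0.18],
    [-0.18,0.2,-0.18],
    [-0.18,0.2,-0.18]
  ],
  "rotation": [
    [0,0,0],
    [0,0,0],
    [0,0,0],
    [0,0,0],
    [0,0,0],
    [0,0,0],
    [0,0,0],
    [0,0,0],
    [0,0,0],
    [0,0,0],
    [0,0,0]
  ]
}}

```text
clock: 14.42
tcp_pos: [0.6726, 0.1507, 0.2312]
ee_rot: [-0.057, 0.998, -0.0, -0.001]
ft_force: [-0.7, -0.1, -0.6]
finger_gap: 0.0003
gripper_force: 0.0
```

Run:
```python
from h import *
s=arm.get_state();print(s['clock'],s['tcp_pos'],s['ft_force'])
T=arm.camera('top');S=arm.camera('side')
def bx(c,n,z):
    w=np.array([plane(n,p,z)[:2] for p in c],np.float32);r=cv2.minAreaRect(w);b=cv2.boxPoints(r);e=max([b[1]-b[0],b[2]-b[1]],key=np.linalg.norm)
    return np.round(r[0],4),np.round(r[1],4),np.degrees(np.arctan(e[1]/e[0])).round(1)
c,m,A=blob(T,(3,160,60),(16,255,255),(378,165,420,230));print('bun',m,A,bx(c,'top',.026))
c,m,A=blob(S,(0,110,100),(8,255,255),(334,208,362,236));print('plunger side',m,A)
f=lambda I:cv2.resize(I,(390,390),interpolation=2)
cv2.imwrite('pics/g6.png',np.hstack([f(S[130:390,240:500]),f(T[130:250,350:470])])[...,::-1])
```

```text
14.425 [0.67256568 0.1506962  0.23117767] [-0.65070207 -0.07855398 -0.57661911]
bun [398.86860007 196.35445757] 465.5 (array([ 0.4989, -0.2792]), array([0.0512, 0.1084]), np.float32(-12.5))
plunger side [347.7030303  217.02424242] 27.5
```

View pics/g6.png

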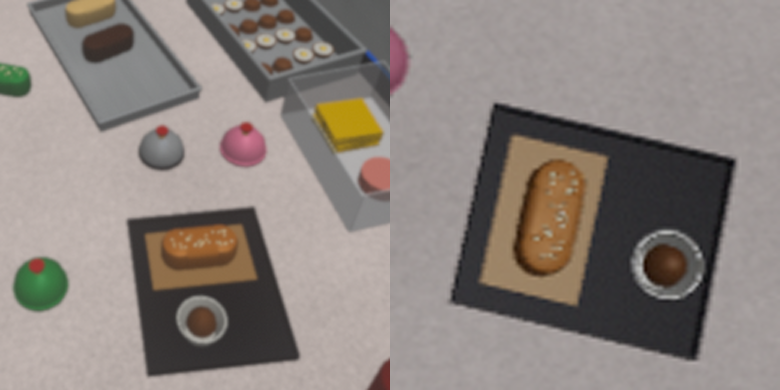

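The bun lies seeds-up in the middle of the paper at (0.499, -0.279) and -12.5°, against the paper's (0.498, -0.279) and -12.1°. The plunger is back up at its starting pixel (347.7, 217.0), and nothing else has moved.

```bash
python3 -c "
from station import arm
print(arm.finish_job())"
```

```text
the job is handed in; nothing more can be done
None
```

I served the sesame bun seeds-up on the paper, within about 1 mm and 0.5° of centred and lengthwise, then rang the desk bell to its stop and let it spring back; the job was handed in at about 14.5 s and no verdict was shown.

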